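Load the steriliser tray rack and close its keeper

ROBOT

A 7-joint arm with a two-finger parallel gripper is mounted at the origin on the work surface. World frame = base frame: x ahead of the robot, y to its left, z up, the work surface at z = 0. Lengths are in mm, angles in rad, forces in N, time in s.
With the tool pointing down it reaches from about 425 to 875 mm from the base axis. Payload 9.9 kg.
Tool frame: the origin (TCP) lies midway between the tips of the shut fingers; the grasp point (between the pads) lies 19 mm behind it (robot.grip_depth is the distance from the TCP to the grasp point, in mm); x points along the fingers, y is the direction in which the jaws open and shut, and the axes are right-handed (so a half turn about x gives the same grasp; the last joint's range is limited). The gripper opens to 85 mm and grips with 20 to 120 N. Pads are 22 mm wide; open, the fingers measure 114 mm over their backs; the gripper's body (76 mm by 85 mm) begins 54 mm behind the grasp point. The pads swing forward as they close: fully open they stand 13 mm farther back than shut.
Start: joints at [-0.084, 0.576, 0.025, 1.437, -0.015, 1.129, -0.057], TCP at [675.003, 0.006, 231.289] pointing down, gripper open.
Joint ranges: [-2.76, 2.76], [-0.34, 2.15], [-1.52, 1.57], [0.19, 2.46], [-1.09, 4.23], [0.17, 1.99], [-2.82, 2.82]. Speed limits (rad/s): [2.22, 2.22, 3.01, 3.01, 3.14, 3.14, 3.14].

INTERFACE

Orientations are given as [roll, pitch, yaw] about the fixed x, y, z axes, in that order (R = Rz(yaw) Ry(pitch) Rx(roll)).
In Python, from bench import robot gives the robot as it stands.
- The arm moves only by the shell command python3 -m handwheel 'ROWS' [FORCE]. ROWS is JSON, one flat list of numbers, 5 for each row, row after row: the shift along the tool's x, y, z in m, then the turn about the tool's x in rad, then the finger opening in m, from 0 to 0.0854. A call has 1 to 12 rows; each row is the pose to reach, as a shift and turn from the pose commanded when the call began, along the tool's axes at that moment; what a row does not reach only later rows make up. A row lasts 1/8 s, in which the tool goes at most 62.5 mm and 10.7 degrees, less where a joint would pass 70% of its speed; a pose out of reach is approached as far as the arm can. A call with a gripper value outside its range is refused whole. The fingers move at their own pace and stop on an object; FORCE is the grip in N (left out, the last holds). Time passes only in rows, so rows that repeat a pose let the fingers close. It gives the time, the measured TCP pose, the force and the opening at its end, in the units of the state.
- robot.state(): the state, without advancing time (a new reading comes with each control period).
- robot.grab_frame(name): name is "scene" or "side" or "wrist"; returns a dict with "image" (420x560x3 uint8, red, green, blue), "fov_y" (degrees; the focal length in pixels is half the picture's height over the tangent of half this angle, whatever the lens; pixels are square), "cx", "cy" (the principal point, pixels), "R" (3x3) and "t" (3): a world point X has camera coordinates R X + t; the wrist camera has in their place "tool_from_camera" (4x4, takes a point from camera to tool coordinates, whose origin is the TCP and whose axes are the tool frame's). Camera axes: x right, y down, z forward; pixel columns grow to the right and rows downward; lengths in mm; the calibration is good to about 2 mm. A picture is of the moment at which its call begins: read the wrist's pose just before it. There is no depth.
- robot.sign_off(): hands the job in, once; it reports no verdict.
The state is a dict: "time_s": time; "joints": joint angles; "qvel": joint speeds; "joint_efforts": joint torques, N m; "tool_pos": TCP position; "tcp_rot": TCP orientation; "force": force on the tool from outside, world axes, zero at the start; "wrist_torque": the same for the moment, N m; "width": opening from 0.0 (shut) to 1.0 (fully open).
Only numpy, scipy, OpenCV 4.12 (cv2) and the standard library are available. Lean on these libraries where they do the work, as an engineer would, in place of code of your own. Each camera call takes 0.05 s, during which the arm holds its last target.

TASK

Load the tray rack for the steriliser: lower the steel tray with the large corner holes over all four posts until it lies flat on the rack's deck, then lower the polymer tray with the small corner holes over the same posts until it sits level on their shoulders. Lower both gently, without dropping them, then push the keeper arm all the way round to its stop over the upper tray. Leave the cup and the small jar standing where they are.

Things in the scene. Friction and masses are not known exactly. Their poses are not given: they have to be found in the camera images.
- rack: Fixed low steel rack on the counter. Origin on the underside, in the middle of its four posts; x along its length (away from the robot), z up. Deck top at z = 12 mm, deck from x = -138 to 106 mm, 116 mm wide. The large-holed tray passes over the post shoulders and rests on the deck (underside at z = 12 mm). The keeper stands at the x = -120 mm end.
- rack_center (a point): Middle of the four posts, on the deck's top face; axes as the rack's. Posts at x = +-80, y = +-34 mm: 18 mm thick up to a flat shoulder 72 mm above the counter, then 9 mm thick to 80 mm, then a cone to the tip at 88 mm. The small-holed tray rests on the shoulders (underside 72 mm above the counter), clear of the handle of the tray below.
- steel_tray_grip (a point): Lower tray: loose, 0.5 kg, steel, LARGE holes. Floor 200 x 112 mm, 5 mm thick, rim up to 14 mm; 24 mm holes at x = +-80, y = +-34 mm. Bridge handle over the middle: bar along y, 64 mm long, 14 mm thick (x), from 28 to 50 mm above the underside. This point: the bar's centre, 39 mm above the underside; x along the tray's length, z up. A half turn makes no difference.
- steel_tray: The same steel tray; origin at the middle of its underside.
- polymer_tray_grip (a point): Upper tray: loose, 0.3 kg, orange polymer, SMALL holes. Floor 200 x 112 mm, 5 mm thick, rim up to 14 mm; 13 mm holes at x = +-80, y = +-34 mm. Bridge handle over the middle: bar along y, 64 mm long, 14 mm thick (x), from 28 to 50 mm above the underside. This point: the bar's centre, 39 mm above the underside; x along the tray's length, z up. A half turn makes no difference.
- polymer_tray: The same polymer tray; origin at the middle of its underside.
- keeper (a joint): Keeper angle, rad, counter-clockwise from above about its upright pivot. 0: closed on its stop, the arm along the rack's +x, 4 mm above the rim of the seated upper tray; 1.57: along the rack's +y, clear of the trays; starts at 1.5 to 2.0. Push its stub clockwise (from +y round to +x) to close; about 1 N moves it and it stays where left.
- keeper_pivot (a point): Keeper pivot, fixed: 120 mm from the posts' middle towards the rack's -x, 90 mm above the counter; axes as the rack's. A thin post 16 mm in diameter below.
- keeper_stub (a point): Black upright stub on the end of the keeper arm, 14 mm in diameter, 65 mm from the pivot; it stands from the arm's top (98 mm above the counter) up to 128 mm. This point is on its axis 113 mm above the counter; it moves with the arm.
- cup: Bystander: pink plastic cup, 60 mm across, 80 mm high; origin under its base.
- bottle: Bystander: small amber jar, 46 mm across, 85 mm high; origin under its base.

How it is judged:
By the outcome, as a careful person would: the job done as asked, in the order asked, and still so for the second after the job is handed in, with the robot touching nothing.
It also fails if it takes over 69 s, if anything falls off the work surface, if the arm or the gripper's body presses on something with over 40 N, if the wrist force passes 120 N, or if a joint passes its speed limit or range.

## Working session

There is one attempt and no reset: what is moved stays moved. The work goes in short steps, Python scripts to look and compute and a shell command to move; the robot and the scene stay as the last step left them, time stands still between calls to the robot, and variables do not carry over. Pictures are saved under pics/ and viewed, and the job is handed in when it is done.

```bash
ls; mkdir -p pics; python3 - <<'E'
from bench import robot
import cv2
s=robot.state();print(s)
for n in("scene","side","wrist"):
    f=robot.grab_frame(n)
    cv2.imwrite(f"pics/{n}0.png",f["image"][:,:,::-1])
    print(n,{k:v for k,v in f.items() if k!="image"})
E
```

```text
pics
{'time_s': 0.0, 'joints': array([-0.08380181,  0.57652846,  0.02485237,  1.43790798, -0.01499466,
        1.12899366, -0.05644026]), 'qvel': array([ 1.28445626e-03, -4.12010813e-05,  1.77340814e-04, -1.27758544e-03,
       -1.35411100e-03,  2.85320423e-04,  4.60012779e-04]), 'joint_efforts': array([ 1.10782021e-03, -7.65753937e+01,  2.25157209e+00, -2.85965914e+01,
        1.54639565e-02,  1.25475466e-02,  7.09064329e-05]), 'tool_pos': array([6.74548949e+02, 4.03763178e-04, 2.30445308e+02]), 'tcp_rot': array([-1.51298724,  1.5691436 , -3.08369259]), 'force': array([ 0.3647886 , -0.61300781, -0.09900093]), 'wrist_torque': array([ 0.04111251,  0.0061018 , -0.07211362]), 'width': 1.0030056271298096}
scene {'fov_y': 43.209879729993304, 'cx': 280.11089276758634, 'cy': 211.03745670592662, 'R': array([[-0.53121807,  0.84722975,  0.00301742],
       [ 0.54150899,  0.34226412, -0.76786932],
       [-0.65159449, -0.4062721 , -0.64059941]]), 't': array([ 292.71151996, -195.1324455 , 1309.243981  ])}
side {'fov_y': 49.7265219581744, 'cx': 280.6644194879351, 'cy': 209.42603250231272, 'R': array([[ 0.9798742 , -0.19868454,  0.0192617 ],
       [-0.13624129, -0.73618419, -0.6629262 ],
       [ 0.14589334,  0.64696004, -0.74843693]]), 't': array([-501.78111304,  120.79865919,  873.11759559])}
wrist {'fov_y': 62.88215940883133, 'cx': 276.5420988567247, 'cy': 208.69245165372988, 'tool_from_camera': array([[-7.05482994e-05, -2.83940169e-01,  9.58841997e-01,
        -1.43321799e+02],
       [ 9.99999996e-01, -7.30487331e-05,  5.19447726e-05,
         1.31597681e+00],
       [ 5.52929856e-05,  9.58841997e-01,  2.83940173e-01,
        -7.22368305e+01],
       [ 0.00000000e+00,  0.00000000e+00,  0.00000000e+00,
         1.00000000e+00]])}
```

View pics/scene0.png

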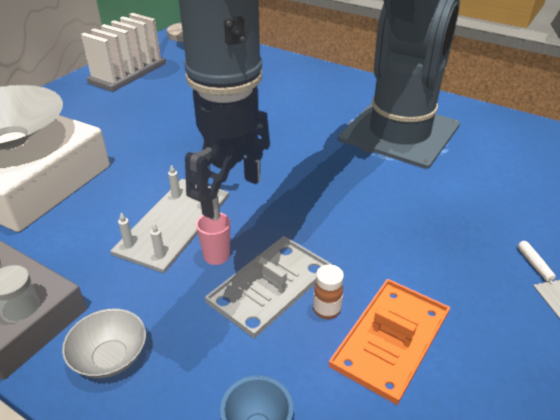

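View pics/side0.png

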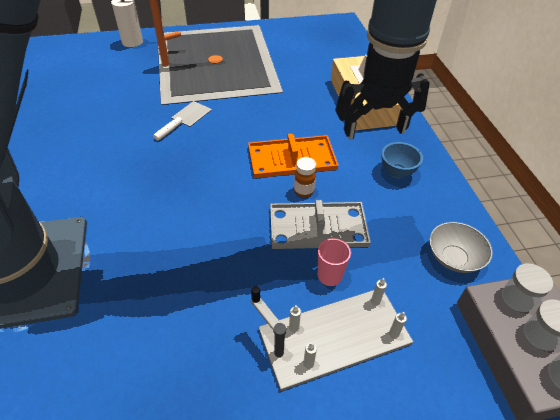

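View pics/wrist0.png

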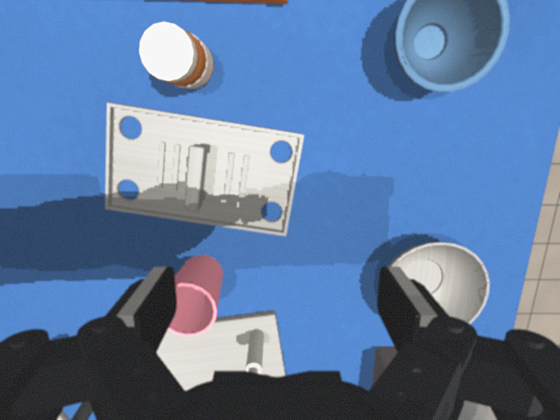

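The scene and side views show the steel tray at side (320,225), the orange tray at (292,157), the rack at (335,338) with the keeper stub at (256,294) and its pivot at (280,335), the cup at (333,262) and the jar at (305,177). Next step is to measure them.

```bash
cat > h.py <<'E'
import numpy as np, cv2
from scipy.spatial.transform import Rotation as Ro
from bench import robot
def toolpose(s=None):
    s=s or robot.state()
    return Ro.from_euler('xyz',s['tcp_rot']).as_matrix(), np.array(s['tool_pos'])
def grab(n):
    s=robot.state(); f=robot.grab_frame(n)
    if n=='wrist':
        Rt,p=toolpose(s); T=f['tool_from_camera']
        Rwc=Rt@T[:3,:3]; c=Rt@T[:3,3]+p
        f['R']=Rwc.T; f['t']=-Rwc.T@c
    f['f']=210/np.tan(np.radians(f['fov_y']/2))
    return f
def cast(f,uv,z):
    d=f['R'].T@np.array([(uv[0]-f['cx'])/f['f'],(uv[1]-f['cy'])/f['f'],1])
    c=-f['R'].T@f['t']; return c+d*(z-c[2])/d[2]
def proj(f,X):
    q=f['R']@np.array(X)+f['t']; return np.array([q[0]/q[2]*f['f']+f['cx'],q[1]/q[2]*f['f']+f['cy']])
def tri(fa,ua,fb,ub):
    A=[];b=[]
    for f,u in((fa,ua),(fb,ub)):
        d=f['R'].T@np.array([(u[0]-f['cx'])/f['f'],(u[1]-f['cy'])/f['f'],1]);d/=np.linalg.norm(d)
        c=-f['R'].T@f['t'];P=np.eye(3)-np.outer(d,d);A.append(P);b.append(P@c)
    return np.linalg.lstsq(np.vstack(A),np.hstack(b),rcond=None)[0]
def save(n,img): cv2.imwrite('pics/'+n+'.png',img[:,:,::-1])
E
python3 - <<'E'
from h import *
Rt,p=toolpose();print(Rt.round(3),p)
f=grab('side');im=f['image']
def z(n,x0,x1,y0,y1,k):save(n,cv2.resize(im[y0:y1,x0:x1],None,fx=k,fy=k,interpolation=cv2.INTER_CUBIC))
z('s_rack',240,420,270,390,4.4)
z('s_tray',240,380,125,255,4.4)
hsv=cv2.cvtColor(im,cv2.COLOR_RGB2HSV)
m=cv2.inRange(hsv,(3,180,120),(18,255,255));m[:125]=0;m[180:]=0
cs=max(cv2.findContours(m,0,1)[0],key=cv2.contourArea);print(cv2.boxPoints(cv2.minAreaRect(cs)))
for n,g in(('side',f),('wrist',grab('wrist'))):
  h=cv2.cvtColor(g['image'],cv2.COLOR_RGB2HSV);b=cv2.inRange(h,(100,90,40),(125,255,255))
  C,hi=cv2.findContours(b,cv2.RETR_CCOMP,1)
  for c in C:
    a=cv2.contourArea(c)
    if 8<a<900: 
      (x,y),wh,_=cv2.fitEllipse(c) if len(c)>=5 else cv2.minAreaRect(c); print(n,round(x,1),round(y,1),a,cast(g,(x,y),5).round(1))
E
```

```text
[[-0.001  1.     0.   ]
 [-0.     0.    -1.   ]
 [-1.    -0.001  0.   ]] [6.74664176e+02 8.94118843e-03 2.30657674e+02]
[[247.7859  138.26353]
 [333.4212  129.40471]
 [337.49414 168.77647]
 [251.85883 177.6353 ]]
side 555.1 417.8 21.5 [ 860.3 -442.3    5. ]
side 280.9 239.2 53.5 [508.8 -17.7   5. ]
side 357.8 237.5 55.5 [666.5 -42.7   5. ]
side 279.4 214.1 45.0 [519.4  49.9   5. ]
side 353.0 212.9 45.5 [677.2  24.1   5. ]
side 408.1 97.7 45.0 [960.4 408.3   5. ]
side 84.7 264.7 10.0 [121.2  -8.8   5. ]
wrist 92.1 416.0 44.0 [ 423.9 -332.4    5. ]
wrist 70.9 409.4 180.5 [ 397. -321.    5.]
wrist 270.8 211.2 260.0 [669.4 -40.    5. ]
wrist 128.0 189.1 259.5 [512.1 -14.6   5. ]
wrist 280.4 151.2 315.5 [680.  27.   5.]
wrist 130.5 127.3 322.0 [522.8  51.8   5. ]
wrist 486.4 15.4 13.5 [877.4 156.5   5. ]
wrist 482.0 10.1 15.5 [872.4 161.    5. ]
```

View zooms.

View pics/s_rack.png

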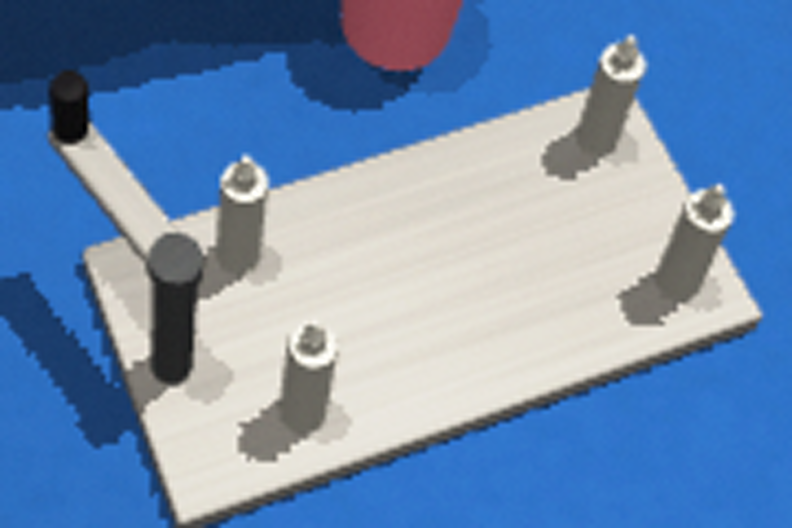

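View pics/s_tray.png

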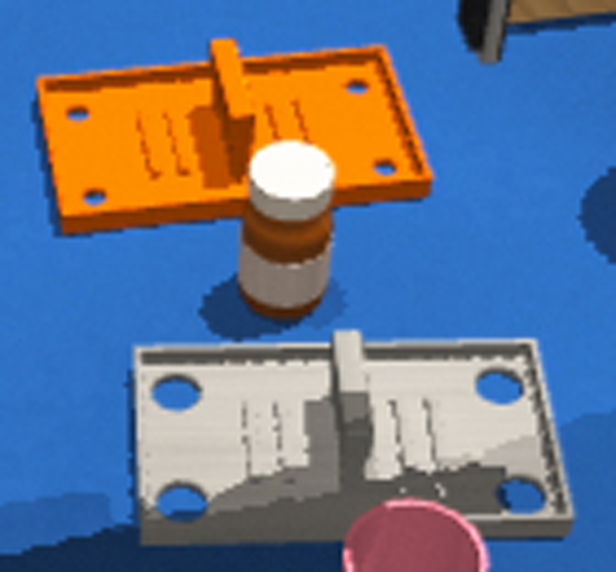

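```bash
python3 - <<'E'
from h import *
f=grab('side')
P=[(245,160),(629,40),(715,188),(313,325)]
W=np.array([cast(f,(x/4.4+240,y/4.4+270),88) for x,y in P]);print(W.round(1),W.mean(0))
for a,b in((0,1),(3,2),(3,0),(2,1)):
    d=W[b]-W[a];print(np.linalg.norm(d),np.arctan2(d[1],d[0]))
for n,z,x,y in (('deck nearL',12,92,252),('deck nearR',12,180,522),('farR',12,760,318),('farL',12,590,92),('stubtop',128,70,82),('pivottop',98,175,255)): print(n,cast(f,(x/4.4+240,y/4.4+270),z).round(1))
print('orange holes',[cast(f,(x/4.4+240,y/4.4+125),5).round(1) for x,y in((79,113),(358,87),(386,167),(95,197))])
print('jar top',cast(f,(240+292/4.4,125+170/4.4),85),'cup top',cast(f,(240+415/4.4,125+548/4.4),80))
E
```

```text
[[ 490.7 -220.    88. ]
 [ 648.8 -197.    88. ]
 [ 657.9 -263.8   88. ]
 [ 499.7 -287.4   88. ]] [ 574.27644906 -242.01839412   88.        ]
159.8332263902425 0.14447639168868007
159.91824768007814 0.14838105979796806
68.02777730048093 1.7043837871643515
67.40251970519023 1.7055261487618987
deck nearL [ 434.5 -207.4   12. ]
deck nearR [ 447.7 -318.3   12. ]
farR [ 686.2 -284.4   12. ]
farL [ 654.6 -174.6   12. ]
stubtop [ 429.5 -199.5  128. ]
pivottop [ 456.6 -257.3   98. ]
orange holes [array([508.1, 261.5,   5. ]), array([667.5, 255.4,   5. ]), array([665.4, 188. ,   5. ]), array([505.3, 193. ,   5. ])]
jar top [588.98252744 111.33307895  85.        ] cup top [ 586.63947587 -115.61311871   80.        ]
```

Steel tray centre is about (594.5, 5) with yaw −0.16. Orange tray is about (586, 224) with yaw −0.04. Rack centre is about (574, −242) with yaw 0.144. Post spacings measure 160 × 68, which matches the spec. I'll hover over the steel handle.

```bash
python3 -m handwheel '[0.04,-0.03,-0.002,0.05,0.0854, 0.08,-0.06,-0.0045,0.12,0.0854, 0.1,-0.08,-0.0045,0.16,0.0854, 0.1,-0.08,-0.0045,0.16,0.0854]' 40
python3 - <<'E'
from h import *
f=grab('wrist');Rt,p=toolpose();print(p,Ro.from_matrix(Rt).as_euler('xyz'),Rt.round(3));save('w1',f['image'])
b=cv2.inRange(cv2.cvtColor(f['image'],cv2.COLOR_RGB2HSV),(100,90,40),(125,255,255))
C,_=cv2.findContours(b,cv2.RETR_CCOMP,1)
for c in C:
    if 100<cv2.contourArea(c)<3000:
      (x,y),wh,_=cv2.fitEllipse(c);print(round(x,1),round(y,1),wh,cast(f,(x,y),5).round(1))
print(proj(f,[594.5,5,50]))
E
```

```text
time_s: 0.8
tool_pos: [593.0, 4.5, 130.1]
tcp_rot: [-1.325, 1.567, -3.056]
force: [0.7, -0.1, 0.2]
width: 0.999
[595.0376671    4.54887181 131.38960553] [-1.15408724  1.57038375 -2.88405668] [[-0.     0.987 -0.159]
 [-0.    -0.159 -0.987]
 [-1.    -0.     0.   ]]
474.4 411.1 (19.279314041137695, 43.428897857666016) [ 752.1 -239.     5. ]
78.4 411.1 (19.312271118164062, 43.36748123168945) [ 365.6 -178.2    5. ]
374.2 236.7 (22.503557205200195, 26.429807662963867) [669.3 -39.7   5. ]
184.0 236.7 (21.770536422729492, 26.240877151489258) [512.4 -14.6   5. ]
177.0 156.0 (26.235393524169922, 29.593643188476562) [522.9  51.9   5. ]
381.0 155.7 (26.318586349487305, 29.675975799560547) [679.9  27.    5. ]
[277.10979372 216.37517423]
```

View pics/w1.png

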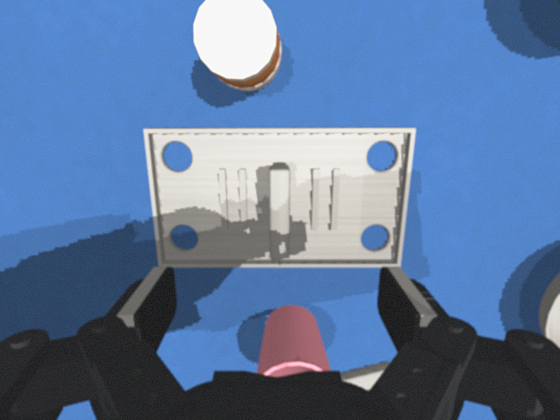

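```bash
python3 - <<'E'
from h import *
f=grab('wrist');Rt,p=toolpose();print(p)
g=cv2.cvtColor(f['image'],cv2.COLOR_RGB2HSV)
c=np.mean([cast(f,u,3) for u in((374.2,236.7),(184,236.7),(177,156),(381,155.7))],0);print('holes centre',c)
for u in ((280,168),(280,235),(271,200),(290,200)): print(u,cast(f,u,50).round(1))
print('tool delta (holes)',(Rt.T@(c-p)).round(1))
fs=grab('side')
print(cast(fs,(240+347/4.4,125+361/4.4),50))
E
```

```text
[596.15294733   4.57958404 132.04172174]
holes centre [598.51255709   5.36959333   3.        ]
(280, 168) [603.9  37.4  50. ]
(280, 235) [596.6  -9.1  50. ]
(271, 200) [594.5  16.8  50. ]
(290, 200) [607.2  14.8  50. ]
tool delta (holes) [129.    2.   -1.1]
[594.51263126  15.69476583  50.        ]
```

```bash
python3 -m handwheel '[0.04,0.002,-0.001,0,0.0854, 0.08,0.002,-0.001,0,0.0854, 0.105,0.002,-0.001,0,0.0854, 0.111,0.002,-0.001,0,0.0854, 0.111,0.002,-0.001,0,0.04, 0.111,0.002,-0.001,0,0.0, 0.111,0.002,-0.001,0,0.0, 0.111,0.002,-0.001,0,0.0, 0.111,0.002,-0.001,0,0.0]' 60
python3 - <<'E'
from h import *
save('s2',grab('side')['image']);s=robot.state();print(s['tool_pos'],s['width'],s['force'],s['tcp_rot'])
E
```

```text
time_s: 2.08
tool_pos: [597.1, 5.2, 21.0]
tcp_rot: [2.15, 1.571, 0.419]
force: [-2.8, 0.9, 6.9]
width: 0.152
[597.08763909   5.27033821  21.0324881 ] 0.15008364648115663 [-2.82565118  0.27445089  6.12861737] [2.26071776 1.57050687 0.52998102]
```

View pics/s2.png

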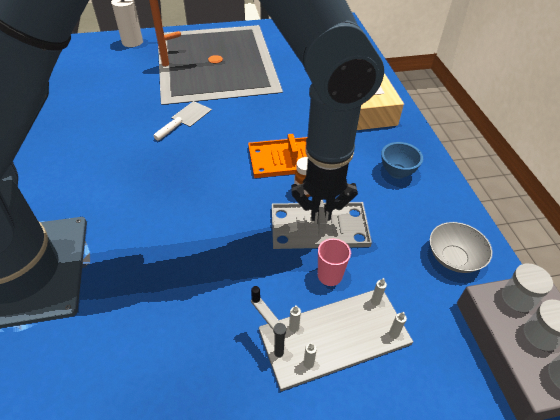

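Gripped (width 0.15). Next: lift and carry to above the rack.

```bash
python3 -m handwheel '[-0.03,0,0,0,0.0, -0.07,0,0,0,0.0, -0.11,0,0.005,0,0.0, -0.13,0.002,0.025,-0.03,0.0, -0.13,0.005,0.065,-0.09,0.0, -0.13,0.009,0.115,-0.15,0.0, -0.13,0.013,0.165,-0.21,0.0, -0.13,0.016,0.205,-0.26,0.0, -0.13,0.018,0.232,-0.30,0.0, -0.13,0.019,0.243,-0.303,0.0, -0.13,0.019,0.245,-0.303,0.0, -0.13,0.019,0.245,-0.303,0.0]'
python3 - <<'E'
from h import *
im=grab('side')['image'];save('s3',im);save('s3z',cv2.resize(im[190:390,220:430],None,fx=2.9,fy=2.9,interpolation=2));s=robot.state();print(s['tool_pos'],s['width'],s['force'],s['tcp_rot']);R=toolpose(s)[0];print(R.round(3))
save('s3s',grab('scene')['image'])
E
```

```text
time_s: 3.62
tool_pos: [577.2, -238.0, 150.2]
tcp_rot: [-3.112, 1.57, 1.745]
force: [0.9, 0.0, -4.7]
width: 0.151
[ 577.22315735 -237.88575449  150.18916928] 0.151591358719473 [ 0.21622858 -0.34539468 -3.88261254] [-3.12983444  1.56985993  1.72725381]
[[-0.     0.99   0.144]
 [ 0.001  0.144 -0.99 ]
 [-1.    -0.    -0.001]]
```

View pics/s3z.png

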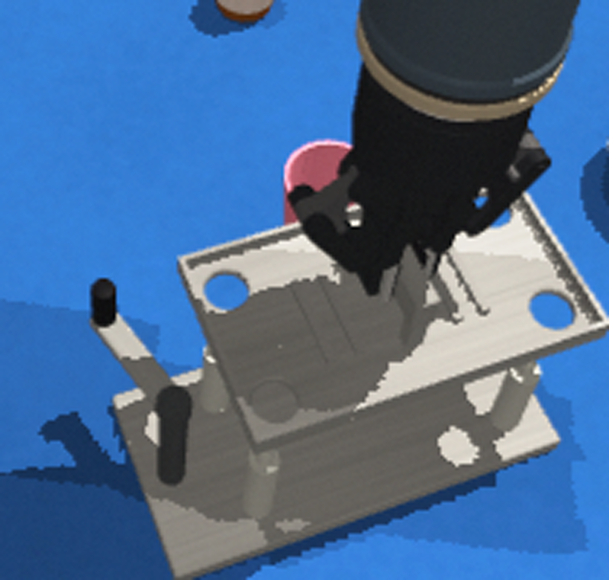

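View pics/s3s.png

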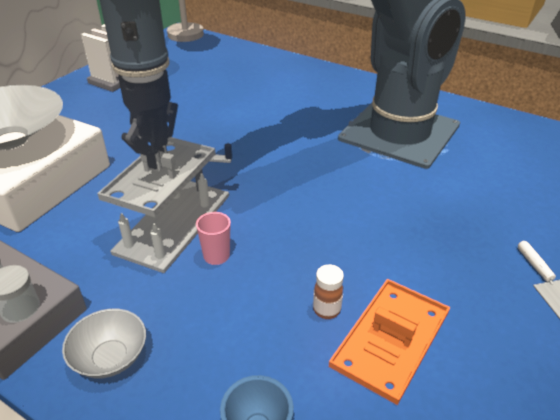

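```bash
python3 - <<'E'
from h import *
f=grab('side');R,p=toolpose();print(p)
P={'A':(226,291,490.7,-220),'D':(275,401,499.7,-287.4),'C':(552,309,657.9,-263.8)}
ds=[]
for k,(u,v,X,Y) in P.items():
    c=cast(f,(220+u/2.9,190+v/2.9),132.5);d=np.array([X,Y])-c[:2];print(k,c.round(1),d.round(1));ds.append([*d,0])
h={k:cast(f,(220+v[0]/2.9,190+v[1]/2.9),132.5) for k,v in P.items()}
d=h['C']-h['D'];print(np.linalg.norm(d),np.arctan2(d[1],d[0]))
print('tool move',(R.T@np.mean(ds,0)).round(1))
# wrist
w=grab('wrist');save('w3',w['image'])
E
```

```text
[ 577.22091121 -238.23555858  150.28837376]
A [ 492.8 -217.5  132.5] [-2.1 -2.5]
D [ 502.8 -284.5  132.5] [-3.1 -2.9]
C [ 661.5 -260.9  132.5] [-3.6 -2.9]
160.44254488454038 0.14798071476379734
tool move [-0.  -3.3  2.3]
```

View pics/w3.png

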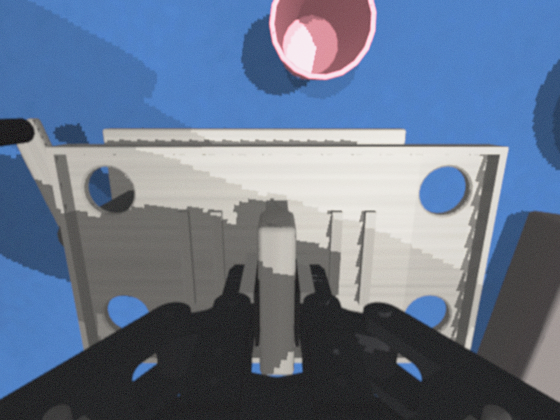

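The tray needs a shift of about (−3.3, +2.4) mm in tool y,z. I'll shift it, come down to just above the tips and re-measure.

```bash
python3 -m handwheel '[0.01,-0.0033,0.0024,0,0.0, 0.022,-0.0033,0.0024,0,0.0, 0.032,-0.0033,0.0024,0,0.0, 0.032,-0.0033,0.0024,0,0.0, 0.032,-0.0033,0.0024,0,0.0]'
python3 - <<'E'
from h import *
f=grab('side');im=f['image'];save('s4z',cv2.resize(im[230:390,230:430],None,fx=3.7,fy=3.7,interpolation=2));print(toolpose()[1])
f=grab('scene');im=f['image'];save('s4s',cv2.resize(im[130:280,80:260],None,fx=4,fy=4,interpolation=2))
E
```

```text
time_s: 4.45
tool_pos: [574.1, -242.6, 118.3]
tcp_rot: [1.4, 1.571, -0.028]
force: [0.1, 0.1, -4.2]
width: 0.15
[ 574.24926678 -242.65496228  118.55155099]
```

View pics/s4z.png

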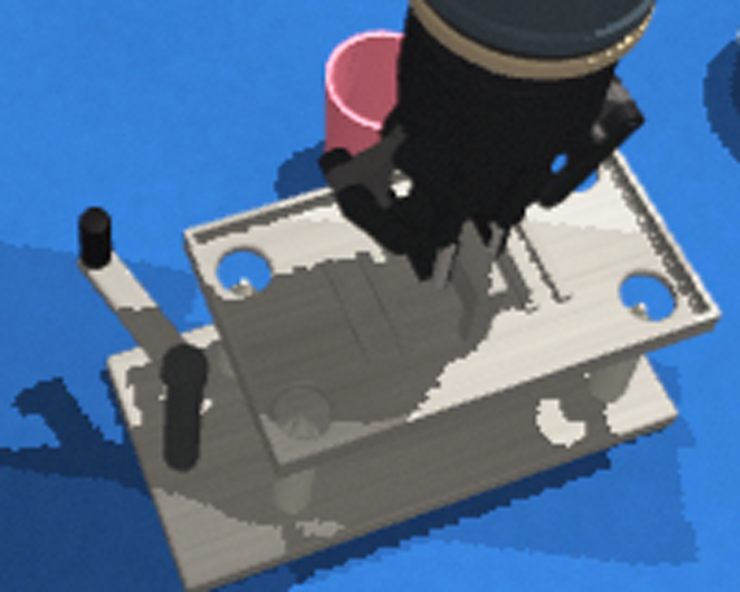

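View pics/s4s.png

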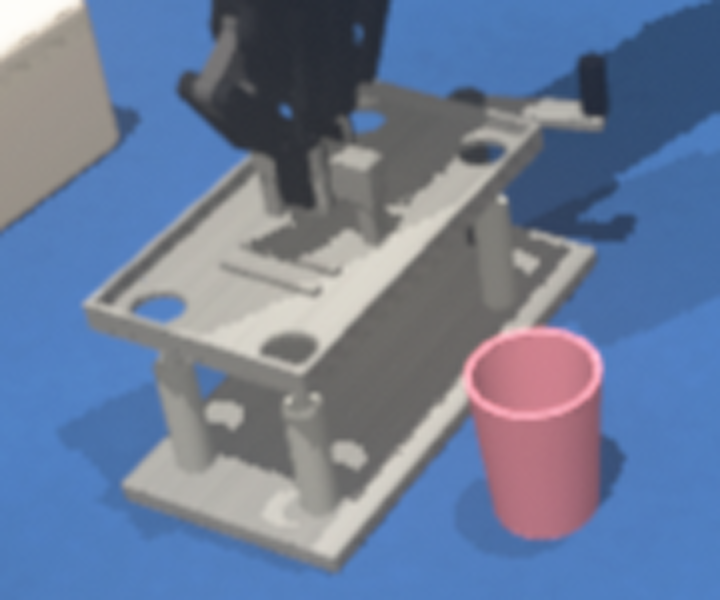

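```bash
python3 - <<'E'
from h import *
f=grab('side');R,p=toolpose()
P={'A':(244,273,490.7,-220),'D':(302,412,499.7,-287.4),'C':(648,297,657.9,-263.8)}
ds=[]
for k,(u,v,X,Y) in P.items():
    c=cast(f,(230+u/3.7,230+v/3.7),100.5);d=np.array([X,Y])-c[:2];print(k,c.round(1),d.round(1));ds.append([*d,0])
print('tool move',(R.T@np.mean(ds,0)).round(1))
E
```

```text
A [ 490.  -222.3  100.5] [0.7 2.3]
D [ 499.1 -289.1  100.5] [0.6 1.7]
C [ 658.4 -266.4  100.5] [-0.5  2.6]
tool move [-0.   0.6 -2.1]
```

```bash
python3 -m handwheel '[0.0,0.0004,-0.0019,0,0.0, 0.006,0.0004,-0.0019,0,0.0, 0.013,0.0004,-0.0019,0,0.0, 0.02,0.0004,-0.0019,0,0.0, 0.02,0.0004,-0.0019,0,0.0, 0.02,0.0004,-0.0019,0,0.0]'
python3 - <<'E'
from h import *
f=grab('side');im=f['image'];save('s5z',cv2.resize(im[230:390,230:430],None,fx=3.7,fy=3.7,interpolation=2));print(toolpose()[1])
w=grab('wrist');save('w5',w['image'])
E
```

```text
time_s: 5.35
tool_pos: [574.1, -240.6, 98.2]
tcp_rot: [-2.264, 1.571, 2.592]
force: [0.2, -0.5, -4.7]
width: 0.154
[ 574.22570745 -240.69175856   98.44263129]
```

View pics/s5z.png

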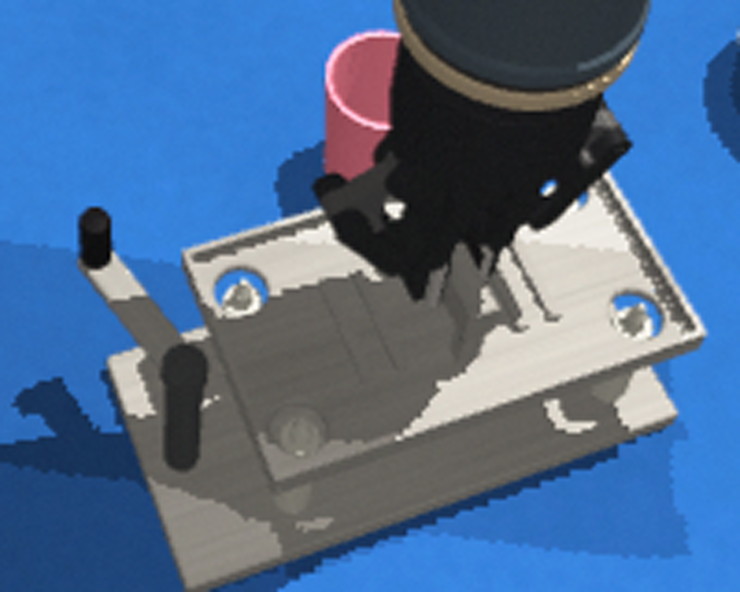

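View pics/w5.png

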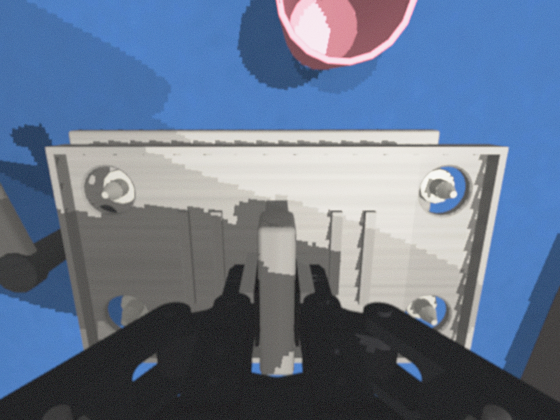

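```bash
python3 - <<'E'
from h import *
f=grab('side');R,p=toolpose()
S={k:cast(f,(240+u/4.4,270+v/4.4),72) for k,u,v in(('A',244,183),('B',621,62),('C',709,210),('D',312,343))}
for k in S:print(k,S[k].round(1))
print(np.mean(list(S.values()),0))
for k,u,v in(('A',241,293),('C',638,313),('D',299,432)):
    c=cast(f,(230+u/3.7,230+v/3.7),80.5);print(k,c.round(1),(S[k]-c).round(1), (R.T@(S[k]-c)).round(1))
E
```

```text
A [ 490.8 -220.7   72. ]
B [ 648.7 -196.8   72. ]
C [ 659.  -264.3   72. ]
D [ 500.6 -286.8   72. ]
[ 574.8076791  -242.17456871   72.        ]
A [ 489.9 -220.8   80.5] [ 0.9  0.1 -8.5] [8.5 0.9 0. ]
C [ 659.7 -263.4   80.5] [-0.7 -1.  -8.5] [ 8.5 -0.8  0.9]
D [ 499.4 -288.6   80.5] [ 1.2  1.7 -8.5] [ 8.5  1.4 -1.6]
```

```bash
python3 -m handwheel '[0.005,0.0005,0,0,0.0, 0.01,0.0005,0,0,0.0, 0.015,0.0005,0,0,0.0, 0.015,0.0005,0,0,0.0]'; python3 -m handwheel '[0.01,0,0,0,0.0, 0.02,0,0,0,0.0, 0.03,0,0,0,0.0, 0.038,0,0,0,0.0, 0.044,0,0,0,0.0, 0.046,0,0,0,0.0, 0.046,0,0,0,0.0]'
python3 - <<'E'
from h import *
f=grab('side');im=f['image'];save('s6z',cv2.resize(im[230:390,230:430],None,fx=3.7,fy=3.7,interpolation=2));print(toolpose()[1])
E
```

```text
time_s: 6.0
tool_pos: [574.2, -240.4, 82.7]
tcp_rot: [-2.041, 1.57, 2.815]
force: [-0.4, 0.1, -5.0]
width: 0.155
time_s: 6.88
tool_pos: [574.6, -240.6, 37.3]
tcp_rot: [1.231, 1.571, -0.197]
force: [-0.3, 0.2, -4.2]
width: 0.151
[ 574.74898344 -240.59679289   37.51262247]
```

View pics/s6z.png

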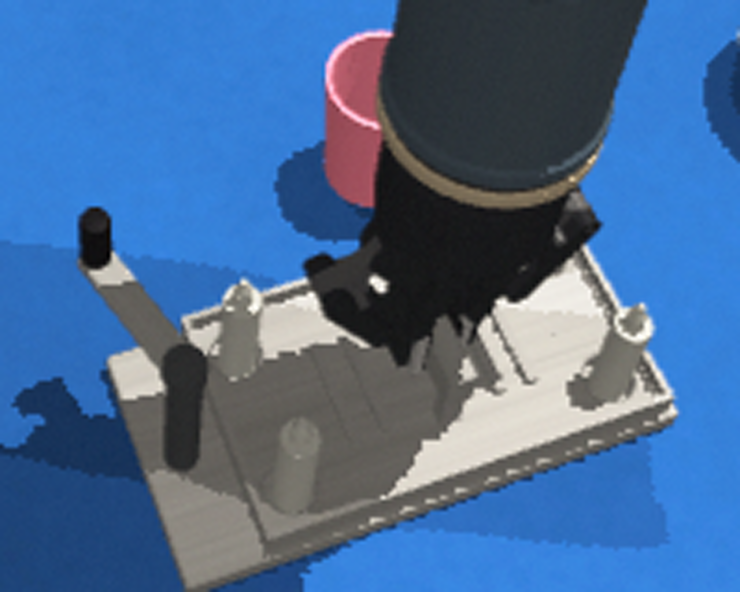

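```bash
python3 -m handwheel '[0.001,0,0,0,0.0, 0.002,0,0,0,0.0, 0.003,0,0,0,0.0, 0.004,0,0,0,0.0, 0.0045,0,0,0,0.0, 0.0045,0,0,0,0.0]'
```

```text
time_s: 7.68
tool_pos: [574.6, -240.5, 33.1]
tcp_rot: [1.089, 1.571, -0.339]
force: [-1.3, 1.1, 1.0]
width: 0.151
```

```bash
python3 -m handwheel '[0.0004,0,0,0,0.0, 0.0004,0,0,0,0.0]'; python3 -m handwheel '[0,0,0,0,0.02, 0,0,0,0,0.03, 0,0,0,0,0.04, 0,0,0,0,0.05, 0,0,0,0,0.05, -0.02,0,0,0,0.05, -0.06,0,0,0,0.05, -0.11,0,0,0,0.0854, -0.15,0,0,0,0.0854, -0.15,0,0,0,0.0854]'
python3 - <<'E'
from h import *
f=grab('side');im=f['image'];save('s7z',cv2.resize(im[230:390,230:430],None,fx=3.7,fy=3.7,interpolation=2));print(toolpose()[1])
w=grab('wrist');save('w7',w['image'])
E
```

```text
time_s: 7.92
tool_pos: [574.6, -240.6, 33.1]
tcp_rot: [1.019, 1.57, -0.408]
force: [-2.8, 2.8, 6.9]
width: 0.156
time_s: 9.18
tool_pos: [576.3, -241.3, 185.9]
tcp_rot: [1.082, 1.564, -0.346]
force: [-0.1, 0.3, -0.7]
width: 0.999
[ 575.18174859 -240.80389227  183.76436625]
```

View pics/s7z.png

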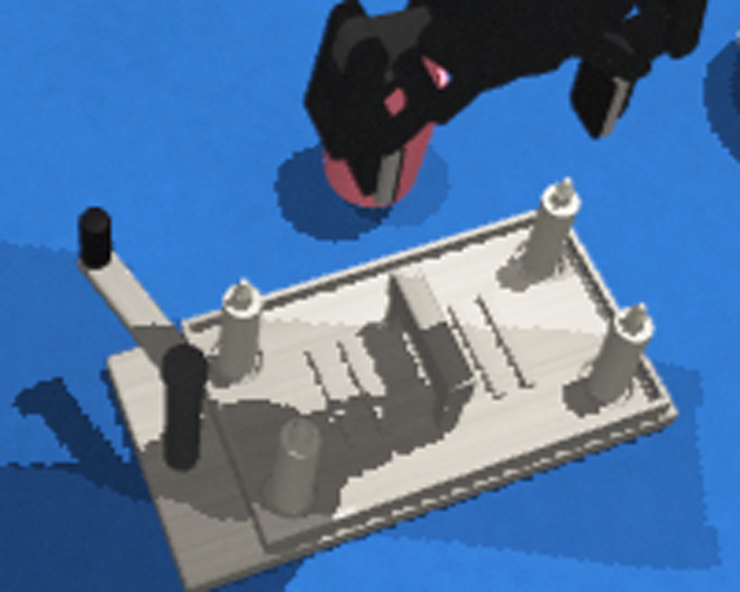

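View pics/w7.png

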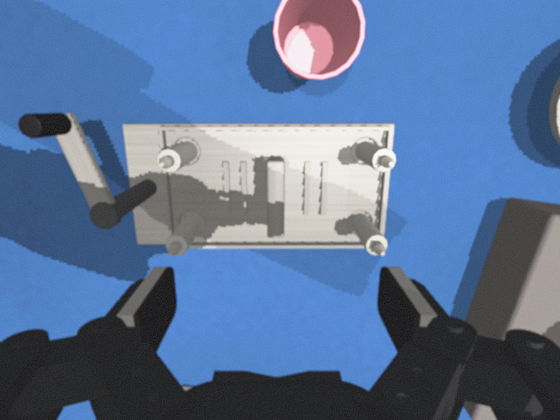

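```bash
python3 - <<'E'
from h import *
w=grab('wrist');im=w['image'];R,p=toolpose();print(p,R.round(4))
save('w8',np.vstack([np.hstack([cv2.resize(im[y-18:y+18,x-22:x+22],None,fx=8,fy=8,interpolation=2) for x,y in r]) for r in(((172,160),(384,160)),((180,245),(376,245)))]))
E
```

```text
[ 573.97268804 -240.34086569  181.53159927] [[-1.300e-03  9.898e-01  1.426e-01]
 [ 5.000e-04  1.426e-01 -9.898e-01]
 [-1.000e+00 -1.200e-03 -6.000e-04]]
```

View pics/w8.png

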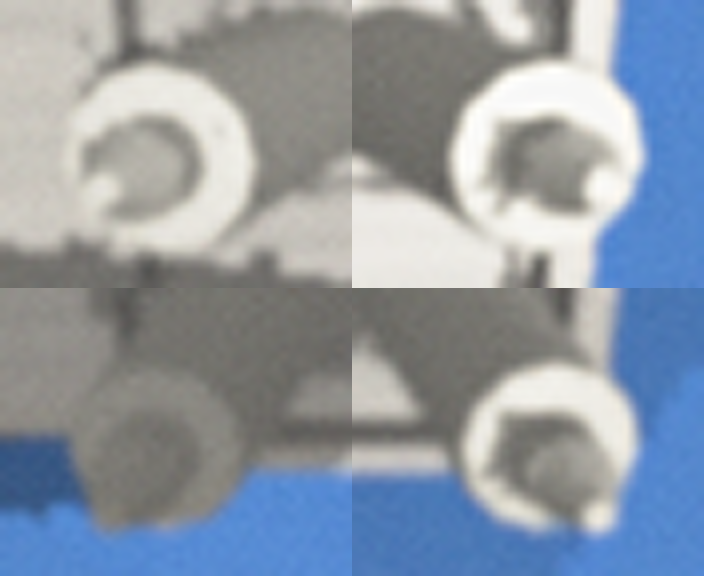

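```bash
python3 - <<'E'
from h import *
w=grab('wrist');R,p=toolpose();print(p)
S=np.array([cast(w,u,72) for u in((170,161.6),(386.4,161.3),(378.8,246.9),(178,246.9))]);print(S.round(1),S.mean(0))
for a,b in((0,1),(3,2),(3,0),(2,1)):
    d=S[b]-S[a];print(np.linalg.norm(d),np.arctan2(d[1],d[0]))
print('tool delta to rack',(R.T@(S.mean(0)-p)).round(1))
E
```

```text
[ 573.8427228  -240.26090622  181.1157401 ]
[[ 492.5 -218.3   72. ]
 [ 650.5 -195.3   72. ]
 [ 660.4 -262.6   72. ]
 [ 502.6 -285.4   72. ]] [ 576.50358772 -240.38041418   72.        ]
159.6500790637495 0.144546747311534
159.39910838491085 0.14344762895532898
67.88209724639732 1.7194927472108519
68.05671812891855 1.7157930038986653
tool delta to rack [109.1   2.8   0.6]
```

```bash
python3 -m handwheel '[0,0.003,-0.02,0.01,0.0854, 0,0.011,-0.06,0.03,0.0854, 0,0.02,-0.11,0.05,0.0854, 0,0.029,-0.165,0.07,0.0854, 0,0.039,-0.22,0.09,0.0854, 0,0.048,-0.275,0.11,0.0854, 0,0.058,-0.33,0.13,0.0854, 0.01,0.067,-0.38,0.15,0.0854, 0.025,0.075,-0.425,0.17,0.0854, 0.04,0.08,-0.455,0.18,0.0854, 0.05,0.081,-0.46,0.18,0.0854, 0.05,0.081,-0.46,0.18,0.0854]'
python3 -m handwheel '[0,0,0,0,0.0854, 0,0,0,0,0.0854]'
python3 - <<'E'
from h import *
f=grab('wrist');R,p=toolpose();print(p,R.round(3));save('w9',f['image'])
h=cv2.cvtColor(f['image'],cv2.COLOR_RGB2HSV)
b=cv2.inRange(h,(3,150,80),(20,255,255))
C,H=cv2.findContours(b,cv2.RETR_CCOMP,1)
pts=[]
for c,hh in zip(C,H[0]):
    if hh[3]>=0 and cv2.contourArea(c)>40:
      (x,y),wh,_=cv2.fitEllipse(c);X=cast(f,(x,y),3);pts.append(X);print(round(x,1),round(y,1),np.round(wh,1),X.round(1))
E
```

```text
time_s: 10.88
tool_pos: [588.3, 225.4, 130.7]
tcp_rot: [-0.943, 1.567, -2.551]
force: [-0.4, -0.5, 0.5]
width: 0.997
time_s: 11.12
tool_pos: [589.7, 225.0, 133.0]
tcp_rot: [1.503, 1.57, -0.107]
force: [-0.7, 0.0, -0.3]
width: 1.002
[589.66363404 225.24947873 133.01031614] [[ 0.001  0.999 -0.038]
 [ 0.    -0.038 -0.999]
 [-1.     0.001 -0.   ]]
178.1 235.6 [14.7 17.2] [506.3 195.7   3. ]
366.3 234.6 [14.8 17.2] [666.1 190.4   3. ]
170.8 155.4 [16.5 19.4] [508.7 263.6   3. ]
372.1 154.2 [17.3 18.9] [668.3 258.3   3. ]
```

View pics/w9.png

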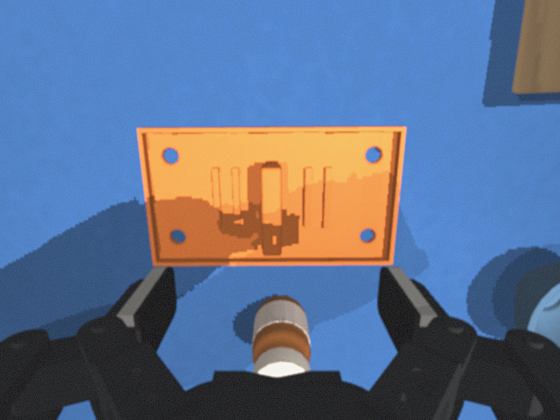

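```bash
python3 -m handwheel '[0.04,-0.0024,-0.0017,-0.005,0.0854, 0.08,-0.0024,-0.0017,-0.005,0.0854, 0.105,-0.0024,-0.0017,-0.005,0.0854, 0.112,-0.0024,-0.0017,-0.005,0.0854, 0.112,-0.0024,-0.0017,-0.005,0.0854, 0.112,-0.0024,-0.0017,-0.005,0.03, 0.112,-0.0024,-0.0017,-0.005,0.0, 0.112,-0.0024,-0.0017,-0.005,0.0, 0.112,-0.0024,-0.0017,-0.005,0.0, 0.112,-0.0024,-0.0017,-0.005,0.0]' 40
python3 - <<'E'
from h import *
s=robot.state();print(s['tool_pos'],s['width'],s['force'],toolpose(s)[0].round(3))
im=grab('side')['image'];save('s9z',cv2.resize(im[80:260,200:400],None,fx=3,fy=3,interpolation=2))
E
```

```text
time_s: 12.42
tool_pos: [587.0, 228.2, 20.8]
tcp_rot: [2.123, 1.57, 0.52]
force: [-0.5, -0.7, 5.6]
width: 0.156
[587.01544449 228.21958361  20.77517276] 0.15576356702572772 [-0.52365768 -0.71511924  5.59363391] [[ 0.     0.999 -0.032]
 [ 0.    -0.032 -0.999]
 [-1.     0.    -0.   ]]
```

View pics/s9z.png

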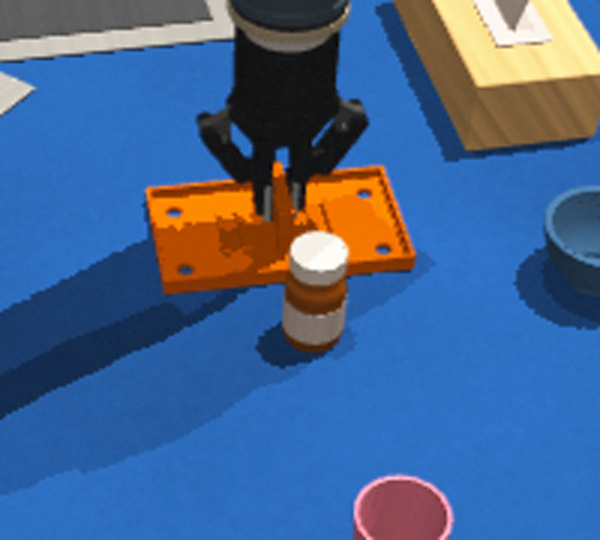

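```bash
python3 -m handwheel '[-0.02,0,0,0,0.0, -0.06,0,0,0,0.0, -0.1,0,0,0,0.0, -0.13,0,0.01,0,0.0, -0.145,0,0.03,-0.01,0.0, -0.145,0,0.07,-0.03,0.0, -0.145,0.001,0.12,-0.045,0.0, -0.145,0.001,0.17,-0.065,0.0]'
python3 -m handwheel '[0,0,0.05,-0.02,0.0, 0,0,0.1,-0.04,0.0, 0,0,0.15,-0.06,0.0, 0,0.0005,0.2,-0.08,0.0, 0,0.001,0.245,-0.1,0.0, 0,0.0013,0.28,-0.11,0.0, 0,0.0015,0.295,-0.112,0.0, 0,0.0015,0.299,-0.112,0.0]'
python3 - <<'E'
from h import *
s=robot.state();R,p=toolpose(s);print(p,s['width'],s['force'],R.round(3))
E
```

```text
time_s: 13.48
tool_pos: [581.4, 55.3, 164.3]
tcp_rot: [-1.15, 1.569, -2.687]
force: [0.5, -0.3, -2.5]
width: 0.158
time_s: 14.48
tool_pos: [592.9, -241.3, 164.5]
tcp_rot: [-2.079, 1.569, 2.777]
force: [0.4, 0.7, -3.0]
width: 0.158
[ 592.86786746 -241.34816777  164.53626966] 0.1579642885673499 [ 0.38437669  0.68381757 -3.04565548] [[-0.002  0.99   0.143]
 [ 0.001  0.143 -0.99 ]
 [-1.    -0.001 -0.001]]
```

```bash
python3 -m handwheel '[0,-0.009,-0.0015,0,0.0, 0.01,-0.018,-0.0028,0,0.0, 0.025,-0.018,-0.0028,0,0.0, 0.038,-0.018,-0.0028,0,0.0, 0.042,-0.018,-0.0028,0,0.0, 0.042,-0.018,-0.0028,0,0.0, 0.042,-0.018,-0.0028,0,0.0]'
python3 - <<'E'
from h import *
f=grab('side');im=f['image'];save('s10z',cv2.resize(im[230:390,230:430],None,fx=3.7,fy=3.7,interpolation=2));print(toolpose()[1],toolpose()[0].round(4)[0])
h=cv2.cvtColor(im,cv2.COLOR_RGB2HSV);b=cv2.inRange(h,(3,130,50),(20,255,255))
C,H=cv2.findContours(b,cv2.RETR_CCOMP,1)
for c,hh in zip(C,H[0]):
    if hh[3]>=0 and 4<cv2.contourArea(c)<200: print(cv2.minAreaRect(c))
save('w10',grab('wrist')['image'])
E
```

```text
time_s: 15.35
tool_pos: [576.0, -240.6, 123.7]
tcp_rot: [1.133, 1.57, -0.293]
force: [-0.0, 0.2, -2.8]
width: 0.16
[ 575.94209859 -240.61262784  123.81361703] [8.000e-04 9.895e-01 1.445e-01]
((313.0, 338.5), (7.77817440032959, 7.77817440032959), 45.0)
((406.5, 307.5), (7.0, 9.0), 90.0)
((296.7500305175781, 300.7500305175781), (7.77817440032959, 7.0710673332214355), 45.0)
((382.5000305175781, 284.0000305175781), (2.1213202476501465, 3.535533905029297), 45.0)
```

View pics/s10z.png

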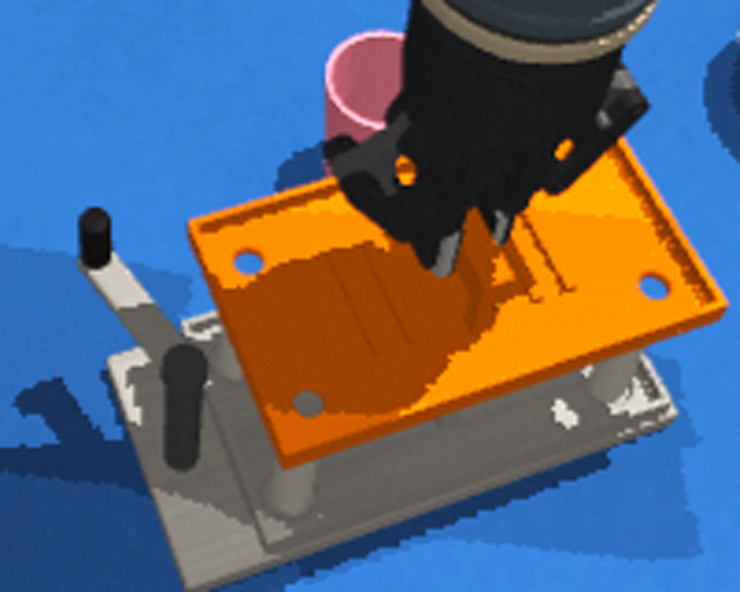

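View pics/w10.png

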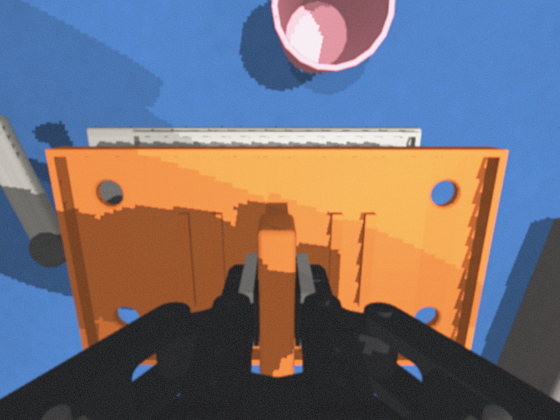

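```bash
cat >> h.py <<'E'
def posts(f):
    k=lambda u,v:((u+.5)/4.4-.5+240,(v+.5)/4.4-.5+270)
    T=[cast(f,k(*q),88)[:2] for q in((245,160),(629,40),(715,188),(313,325))]
    S=[cast(f,k(*q),72)[:2] for q in((244,183),(621,62),(709,210),(312,343))]
    # fit rigid rectangle to all
    M=np.array([(-80,34),(80,34),(80,-34),(-80,-34)],float)
    W=(np.array(T)+np.array(S))/2
    c=W.mean(0);D=W-c;th=np.arctan2((M[:,0]*D[:,1]-M[:,1]*D[:,0]).sum(),(M*D).sum())
    return c,th,c+M@np.array([[np.cos(th),np.sin(th)],[-np.sin(th),np.cos(th)]])
def holefit(f,px,z,idx):
    M=np.array([(-80,34),(80,34),(80,-34),(-80,-34)],float)[idx]
    W=np.array([cast(f,u,z)[:2] for u in px]);m=M.mean(0);w=W.mean(0);A=M-m;D=W-w
    th=np.arctan2((A[:,0]*D[:,1]-A[:,1]*D[:,0]).sum(),(A*D).sum())
    r=np.array([[np.cos(th),-np.sin(th)],[np.sin(th),np.cos(th)]])
    return w-r@m,th,(W-(w+A@r.T)).round(1)
E
python3 - <<'E'
from h import *
f=grab('side');R,p=toolpose();print(p)
c,th,P=posts(f);print('rack',c,th,P.round(1))
hc,ht,res=holefit(f,[(296.75,300.75),(406.5,307.5),(313,338.5)],105.5,[0,2,3]);print('tray',hc,ht,res)
print('tool move',(R.T@np.append(c-hc,0)).round(2),'turn',ht-th)
E
```

```text
[ 575.81661473 -240.61469627  123.79744726]
rack [ 574.12913282 -241.30069581] 0.14556759618235754 [[ 490.  -219.3]
 [ 648.4 -196.1]
 [ 658.2 -263.3]
 [ 499.9 -286.5]]
tray [ 575.84966905 -242.26946813] 0.1429635958970485 [[-0.2  0. ]
 [ 0.3 -0. ]
 [-0.1 -0. ]]
tool move [-0.   -1.56 -1.21] turn -0.0026040002853090494
```

```bash
python3 -m handwheel '[0,-0.0015,-0.0012,-0.0026,0.0, 0.005,-0.0015,-0.0012,-0.0026,0.0, 0.012,-0.0015,-0.0012,-0.0026,0.0, 0.012,-0.0015,-0.0012,-0.0026,0.0, 0.012,-0.0015,-0.0012,-0.0026,0.0]'
cat > chk.py <<'E'
from h import *
import sys
f=grab('side');im=f['image'];save(sys.argv[1],cv2.resize(im[230:390,230:430],None,fx=3.7,fy=3.7,interpolation=2));R,p=toolpose();print(p)
h=cv2.cvtColor(im,cv2.COLOR_RGB2HSV);b=cv2.inRange(h,(3,130,50),(20,255,255))
C,H=cv2.findContours(b,cv2.RETR_CCOMP,cv2.CHAIN_APPROX_NONE)
q=[]
for c,hh in zip(C,H[0]):
    if hh[3]>=0 and 20<cv2.contourArea(c)<120: (x,y),wh,_=cv2.fitEllipse(c);q.append((x,y));print(round(x,1),round(y,1),np.round(wh,1))
A=min(q,key=lambda u:u[0]);Cc=max(q,key=lambda u:u[0]);D=max(q,key=lambda u:u[1])
c,th,P=posts(f);hc,ht,res=holefit(f,[A,Cc,D],p[2]-20.8+2.5,[0,2,3])
print('tray',hc,ht,res,'rack',c,th);print('tool move',(R.T@np.append(c-hc,0)).round(2),'turn',ht-th)
E
python3 chk.py s11z
```

```text
time_s: 16.12
tool_pos: [573.9, -239.5, 111.3]
tcp_rot: [-1.989, 1.571, 2.871]
force: [-0.4, -0.3, -3.2]
width: 0.158
[ 573.98042743 -239.57943354  111.40202513]
310.8 342.0 [7.8 8.7]
403.0 310.7 [6.5 9.4]
294.9 304.4 [6.9 9.1]
394.7 286.2 [5.6 8.2]
tray [ 573.47571981 -241.10620068] 0.14738440582092824 [[ 0.1  0.1]
 [ 0.2  0.1]
 [-0.3 -0.2]] rack [ 574.12913282 -241.30069581] 0.14556759618235754
tool move [0.   0.62 0.29] turn 0.0018168096385706989
```

View pics/s11z.png

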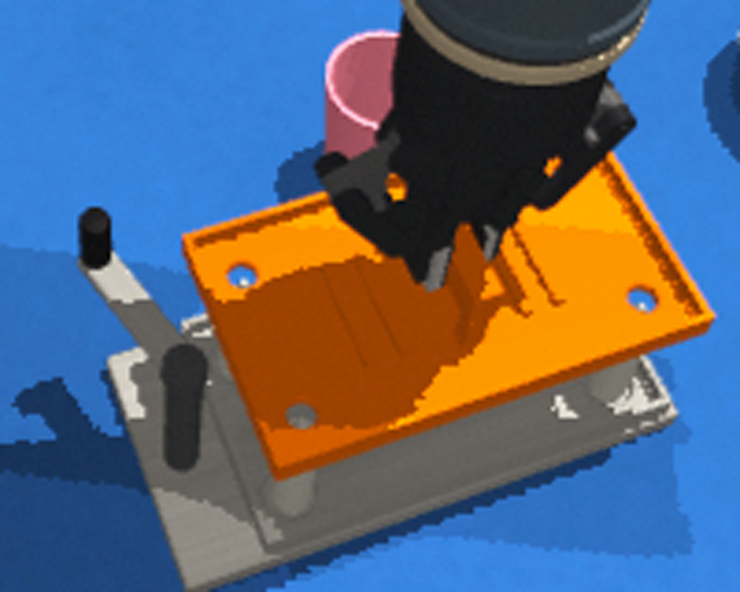

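```bash
python3 -m handwheel '[0,0.0006,0.0002,0,0.0, 0.003,0.0006,0.0002,0,0.0, 0.006,0.0006,0.0002,0,0.0, 0.006,0.0006,0.0002,0,0.0, 0.006,0.0006,0.0002,0,0.0]'
python3 chk.py s12z; python3 - <<'E'
from h import *
save('w12',grab('wrist')['image'])
E
```

```text
time_s: 16.8
tool_pos: [574.5, -239.6, 105.4]
tcp_rot: [-1.58, 1.571, -3.003]
force: [0.2, -0.5, -2.8]
width: 0.157
[ 574.55135234 -239.65542417  105.41756644]
311.0 343.7 [7.5 8.3]
402.6 312.5 [6.6 9.4]
295.2 306.2 [6.9 8.6]
tray [ 574.19432326 -241.16046016] 0.14737539627059976 [[ 0.1  0.1]
 [ 0.2  0.1]
 [-0.3 -0.2]] rack [ 574.12913282 -241.30069581] 0.14556759618235754
tool move [ 0.   -0.09  0.13] turn 0.0018078000882422174
```

View pics/s12z.png

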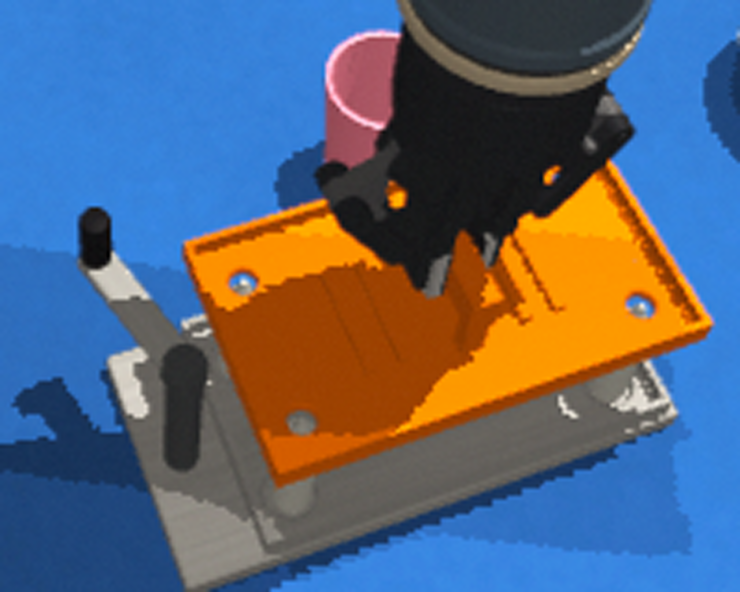

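View pics/w12.png

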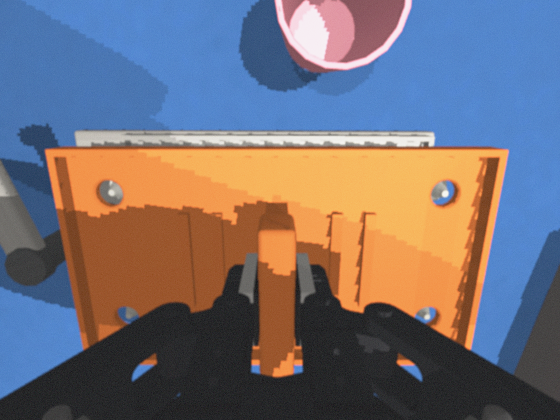

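Tips are centred in all the visible holes. I'll continue down in small steps.

```bash
python3 -m handwheel '[0.002,0,0,0.001,0.0, 0.004,0,0,0.001,0.0, 0.006,0,0,0.001,0.0, 0.006,0,0,0.001,0.0]'
python3 - <<'E'
from h import *
w=grab('wrist')['image'];print(toolpose()[1],robot.state()['force'])
save('w13',np.hstack([cv2.resize(w[165:220,x-30:x+30],None,fx=6,fy=6,interpolation=2) for x in(110,444)]))
E
```

```text
time_s: 17.4
tool_pos: [574.4, -239.6, 99.1]
tcp_rot: [-1.987, 1.57, 2.872]
force: [0.5, 0.2, -3.2]
width: 0.159
[ 574.42391465 -239.59959094   99.23824591] [-0.75978525 -0.46502293 -2.96459691]
```

View pics/w13.png

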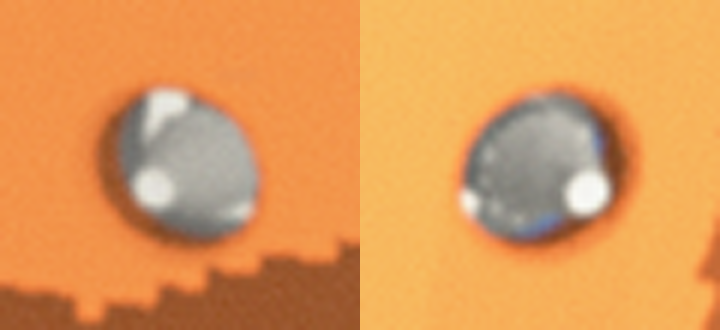

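```bash
python3 -m handwheel '[0.001,0,0,0,0.0, 0.002,0,0,0,0.0, 0.003,0,0,0,0.0, 0.004,0,0,0,0.0, 0.005,0,0,0,0.0, 0.005,0,0,0,0.0]';python3 -m handwheel '[0.0005,0,0,0,0.0, 0.001,0,0,0,0.0, 0.0014,0,0,0,0.0, 0.0014,0,0,0,0.0]'
```

```text
time_s: 18.2
tool_pos: [574.4, -239.6, 94.3]
tcp_rot: [-2.08, 1.571, 2.779]
force: [0.2, -0.1, -2.4]
width: 0.158
time_s: 18.7
tool_pos: [574.5, -239.6, 93.0]
tcp_rot: [-2.251, 1.571, 2.608]
force: [-0.1, -0.7, -3.5]
width: 0.161
```

```bash
python3 -m handwheel '[0.0003,0,0,0,0.0, 0.0006,0,0,0,0.0, 0.0006,0,0,0,0.0]';python3 -m handwheel '[0.0003,0,0,0,0.0, 0.0006,0,0,0,0.0, 0.0006,0,0,0,0.0]'
```

```text
time_s: 19.08
tool_pos: [574.5, -239.6, 92.8]
tcp_rot: [1.082, 1.571, -0.342]
force: [-2.5, 1.2, 3.1]
width: 0.159
time_s: 19.45
tool_pos: [574.6, -239.7, 92.8]
tcp_rot: [1.059, 1.57, -0.366]
force: [-3.3, 1.8, 9.2]
width: 0.156
```

Contact at TCP 92.8, so the underside is at 72 mm as expected. Releasing.

```bash
python3 -m handwheel '[-0.0005,0,0,0,0.0, -0.0005,0,0,0,0.02, -0.0005,0,0,0,0.03, -0.0005,0,0,0,0.04, -0.0005,0,0,0,0.05, -0.0005,0,0,0,0.05, -0.02,0,0,0,0.05, -0.05,0,0,0,0.05, -0.09,0,0,0,0.05, -0.12,0,0,0,0.05, -0.12,0,0,0,0.05, -0.12,0,0,0,0.05]'
python3 - <<'E'
from h import *
f=grab('side');im=f['image'];save('s14z',cv2.resize(im[230:390,230:430],None,fx=3.7,fy=3.7,interpolation=2))
f=grab('scene');im=f['image'];save('s14s',cv2.resize(im[130:280,80:260],None,fx=4,fy=4,interpolation=2))
w=grab('wrist');R,p=toolpose();print(p,R.round(3));save('w14',w['image'])
E
```

```text
time_s: 20.95
tool_pos: [574.1, -239.5, 211.2]
tcp_rot: [-2.08, 1.57, 2.779]
force: [-0.4, -0.1, -0.6]
width: 0.582
[ 573.96211252 -239.39961194  210.6123851 ] [[-0.002  0.989  0.146]
 [ 0.001  0.146 -0.989]
 [-1.    -0.002 -0.001]]
```

View pics/s14z.png

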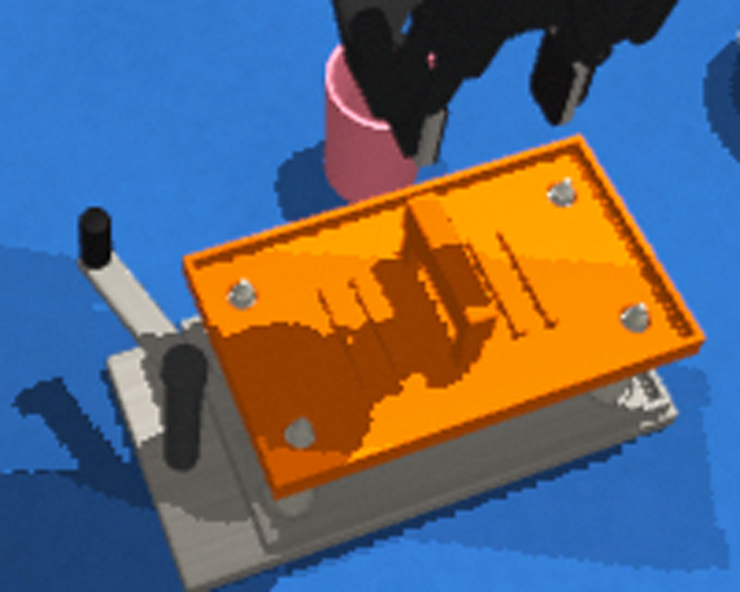

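View pics/s14s.png

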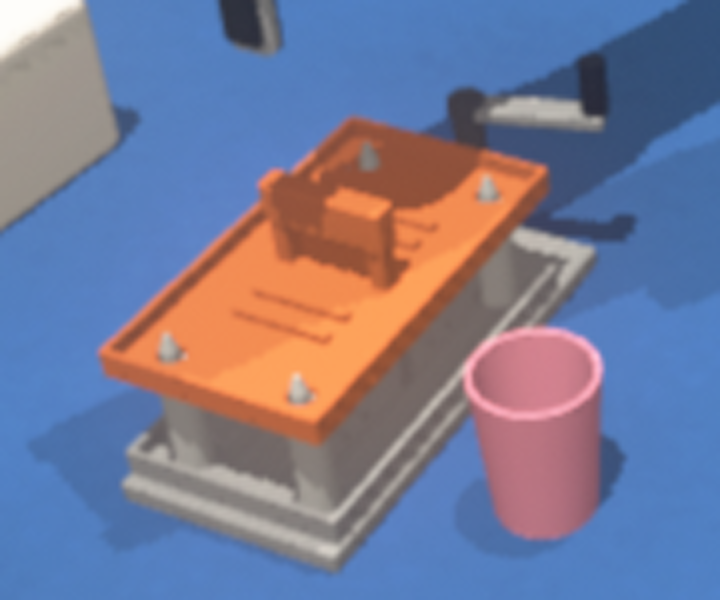

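View pics/w14.png

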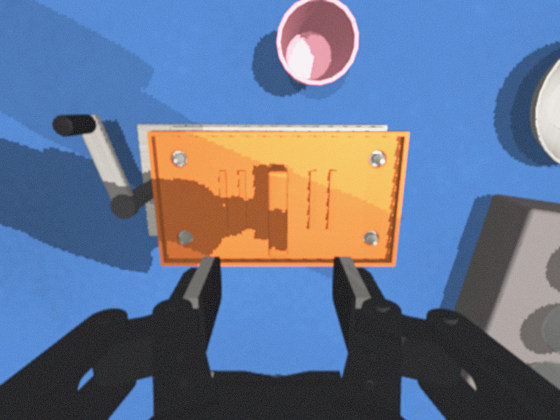

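Both trays are seated, with all four post tips through the upper tray's holes and the tray level. Next I'll work out the keeper push.

```bash
cat > k.py <<'E'
from h import *
f=grab('side');c,th,P=posts(f)
Rr=np.array([[np.cos(th),-np.sin(th)],[np.sin(th),np.cos(th)]])
s=cast(f,(255.3,288.0),128)[:2];q=Rr.T@(s-c);v=q-[-120,0];a=np.arctan2(v[1],v[0]);print('stub rack',q,'r',np.hypot(*v),'ang',a)
C=np.array([574.5,-239.6]);R,p=toolpose();st=robot.state();print(p,st['joints'].round(2))
yt=np.arctan2(R[1,1],R[0,1]);print('tool yaw',yt,'rack',th)
n=np.array([1,-1])/2**.5
def pt(t,g): return np.array([-120+65*np.cos(t),65*np.sin(t)])-n*g
for lab,t,g in [('approach',a,36)]+[('push',t,21) for t in np.linspace(a,0,9)]:
    w=C+Rr@pt(t,g);print(lab,round(t,2),w.round(1),'radius',round(np.hypot(*w)),'tool yz mm',(R.T@np.append(w-p[:2],0))[1:].round(1))
E
python3 k.py
```

```text
stub rack [-137.58687353   63.79517687] r 66.17494021877026 ang 1.8397919840302286
[ 574.05026888 -239.43784143  210.75055835] [ 0.35  0.51 -0.05  1.61  0.03  1.02  0.44]
tool yaw 0.14667987357341303 rack 0.14556759618235754
approach 1.84 [ 400.7 -176. ] radius 438 tool yz mm [-162.2  -88.1]
push 1.84 [ 412.7 -185. ] radius 452 tool yz mm [-151.6  -77.5]
push 1.61 [ 427.  -180.6] radius 464 tool yz mm [-136.9  -79.7]
push 1.38 [ 441.9 -179.5] radius 477 tool yz mm [-122.   -78.6]
push 1.15 [ 456.6 -181.9] radius 492 tool yz mm [-107.8  -74.1]
push 0.92 [ 470.4 -187.6] radius 506 tool yz mm [-95.  -66.4]
push 0.69 [ 482.5 -196.3] radius 521 tool yz mm [-84.2 -56.1]
push 0.46 [ 492.4 -207.5] radius 534 tool yz mm [-76.1 -43.6]
push 0.23 [ 499.4 -220.6] radius 546 tool yz mm [-71.1 -29.5]
push 0.0 [ 503.2 -235. ] radius 555 tool yz mm [-69.4 -14.7]
```

```bash
python3 -m handwheel '[0,-0.03,-0.015,0.12,0.0, 0,-0.065,-0.033,0.27,0.0, 0,-0.1,-0.053,0.42,0.0, 0,-0.135,-0.072,0.57,0.0, 0,-0.155,-0.083,0.7,0.0, 0,-0.162,-0.088,0.785,0.0, 0,-0.162,-0.088,0.785,0.0, 0,-0.162,-0.088,0.785,0.0]'
python3 - <<'E'
from h import *
f=grab('side');save('s15',f['image']);R,p=toolpose();print(p,R.round(3),robot.state()['joints'].round(2),robot.state()['width']);save('w15',grab('wrist')['image'])
E
```

```text
time_s: 22.15
tool_pos: [401.9, -176.4, 211.7]
tcp_rot: [0.951, 1.571, -1.256]
force: [-0.8, 0.9, 0.3]
width: 0.003
[ 401.90834808 -176.40831665  211.64796909] [[-0.     0.804 -0.594]
 [-0.    -0.594 -0.804]
 [-1.     0.     0.   ]] [ 0.19  0.25  0.14  2.06 -0.05  0.83 -0.27] -0.0001689173282385138
```

View pics/s15.png

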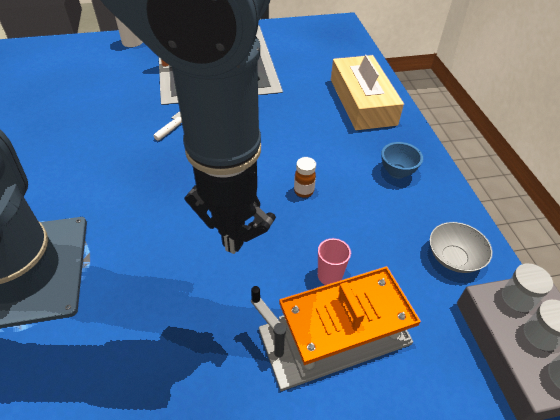

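View pics/w15.png

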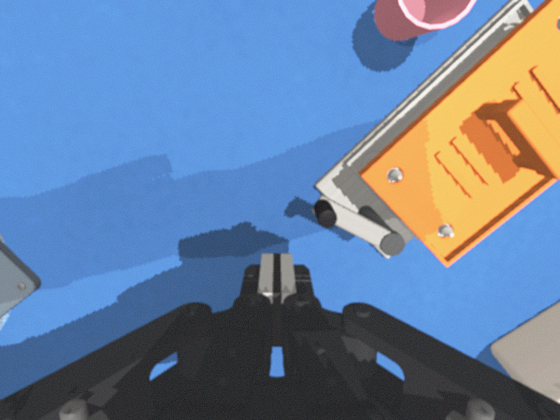

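```bash
python3 -m handwheel '[0.04,0,0,0,0.0, 0.08,0,0,0,0.0, 0.103,0,0,0,0.0, 0.105,0,0,0,0.0, 0.105,0,0,0,0.0]'
python3 - <<'E'
from h import *
f=grab('side');im=f['image'];save('s16z',cv2.resize(im[190:390,200:430],None,fx=3,fy=3,interpolation=2))
C=np.array([574.5,-239.6]);th=.1456;R,p=toolpose();print(p)
Rr=np.array([[np.cos(th),-np.sin(th)],[np.sin(th),np.cos(th)]]);n=np.array([1,-1])/2**.5
for t,g in [(1.84,28)]+[(t,g) for t,g in zip((1.84,1.64,1.44,1.24,1.04,.84,.64,.44,.24,.1,0),(21,)*11)]:
    w=C+Rr@(np.array([-120+65*np.cos(t),65*np.sin(t)])-n*g);print(t,g,(R.T@np.append(w-p[:2],0))[1:].round(1))
E
```

```text
time_s: 22.88
tool_pos: [401.8, -176.5, 107.2]
tcp_rot: [1.894, 1.57, -0.315]
force: [-0.1, -0.7, 0.7]
width: -0.001
[ 402.02816201 -176.54378902  107.53821416]
1.84 28 [6.6 0.4]
1.84 21 [13.6  0.4]
1.64 21 [ 21.1 -10.2]
1.44 21 [ 30.6 -19.1]
1.24 21 [ 41.7 -25.9]
1.04 21 [ 53.8 -30.4]
0.84 21 [ 66.7 -32.3]
0.64 21 [ 79.6 -31.7]
0.44 21 [ 92.2 -28.6]
0.24 21 [103.9 -22.9]
0.1 21 [111.3 -17.7]
0 21 [116.1 -13.3]
```

View pics/s16z.png

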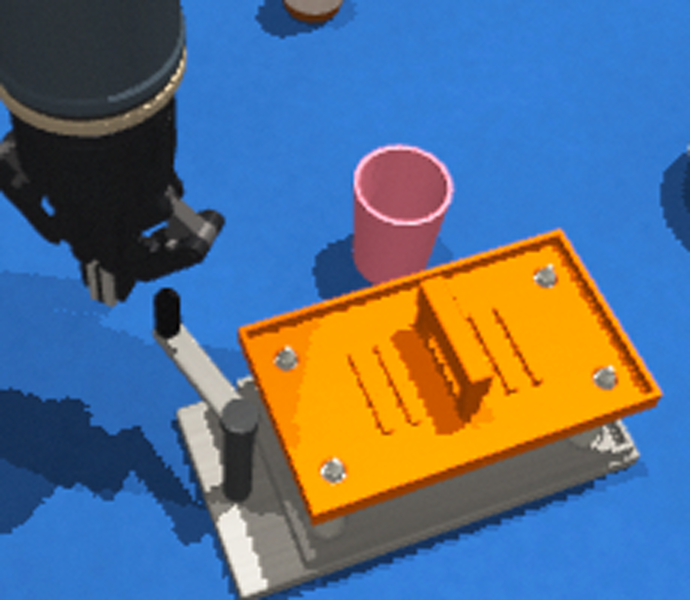

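```bash
python3 -m handwheel '[0.0015,0.006,0,0,0.0, 0.0015,0.0136,0.0,0,0.0, 0.0015,0.0173,-0.005,0,0.0, 0.0015,0.0211,-0.0102,0,0.0, 0.0015,0.0258,-0.0147,0,0.0, 0.0015,0.0306,-0.0191,0,0.0, 0.0015,0.0361,-0.0225,0,0.0, 0.0015,0.0417,-0.0259,0,0.0, 0.0015,0.0417,-0.0259,0,0.0]'
python3 - <<'E'
from h import *
f=grab('side');im=f['image'];save('s17z',cv2.resize(im[190:390,200:430],None,fx=3,fy=3,interpolation=2));print(toolpose()[1])
E
```

```text
time_s: 24.05
tool_pos: [451.2, -180.7, 105.3]
tcp_rot: [1.565, 1.57, -0.644]
force: [0.4, -0.5, 0.7]
width: 0.001
[ 450.79281671 -180.87354591  105.34617344]
```

View pics/s17z.png

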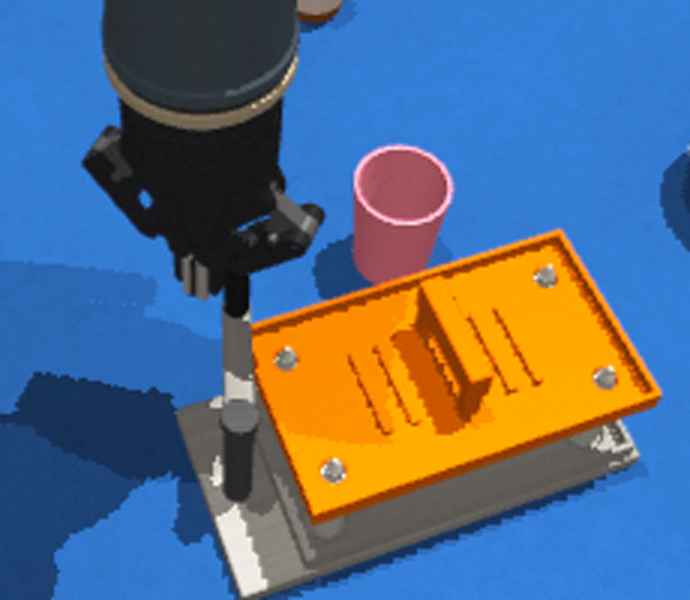

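```bash
python3 -m handwheel '[0,0.006,-0.0024,0,0.0, 0,0.0121,-0.0045,0,0.0, 0,0.0185,-0.0056,0,0.0, 0,0.025,-0.0064,0,0.0, 0,0.0315,-0.0062,0,0.0, 0,0.0379,-0.0058,0,0.0, 0,0.0443,-0.0044,0,0.0, 0,0.0505,-0.0027,0,0.0, 0,0.0564,0,0,0.0, 0,0.0622,0.003,0,0.0, 0,0.0665,0.0058,0,0.0, 0,0.0665,0.0058,0,0.0]'
python3 - <<'E'
from h import *
f=grab('side');im=f['image'];save('s18z',cv2.resize(im[190:390,200:430],None,fx=3,fy=3,interpolation=2));print(toolpose()[1])
E
```

```text
time_s: 25.6
tool_pos: [500.3, -225.3, 105.3]
tcp_rot: [1.192, 1.57, -1.018]
force: [-0.0, 0.3, -0.5]
width: 0.005
[ 500.24979797 -224.91167714  105.28729343]
```

View pics/s18z.png

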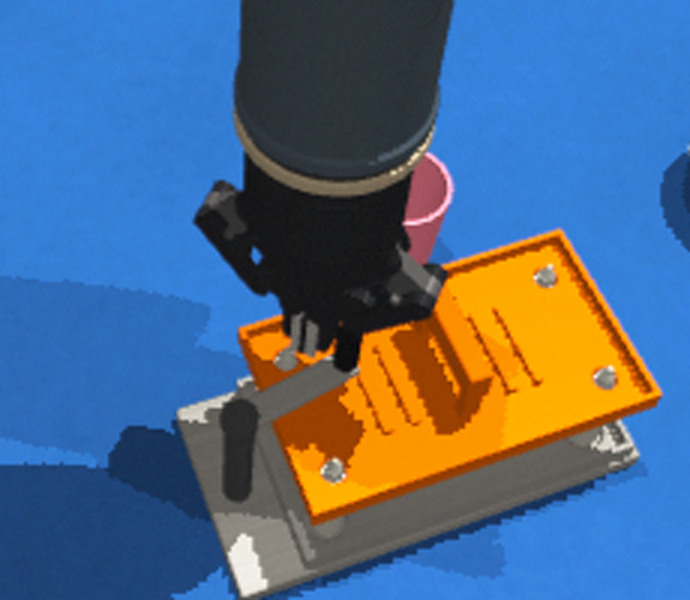

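```bash
python3 -m handwheel '[0,0.002,0.0016,0,0.0, 0,0.004,0.0032,0,0.0, 0,0.006,0.005,0,0.0, 0,0.0079,0.0068,0,0.0, 0,0.0079,0.0068,0,0.0]'; python3 -m handwheel '[0,0.001,0.001,0,0.0, 0,0.002,0.002,0,0.0, 0,0.002,0.002,0,0.0]'
```

```text
time_s: 26.28
tool_pos: [502.6, -235.2, 105.3]
tcp_rot: [1.024, 1.57, -1.186]
force: [0.9, -0.5, 0.7]
width: -0.0
time_s: 26.65
tool_pos: [503.0, -237.7, 105.3]
tcp_rot: [0.723, 1.571, -1.487]
force: [0.2, 0.7, 0.7]
width: -0.003
```

```bash
python3 -m handwheel '[0,0.001,0.001,0,0.0, 0,0.002,0.002,0,0.0, 0,0.002,0.002,0,0.0]'
python3 - <<'E'
from h import *
f=grab('side');im=f['image'];save('s19z',cv2.resize(im[190:390,200:430],None,fx=3,fy=3,interpolation=2));print(toolpose()[1])
f=grab('scene');im=f['image'];save('s19s',cv2.resize(im[90:240,100:280],None,fx=4,fy=4,interpolation=2))
E
```

```text
time_s: 27.02
tool_pos: [502.7, -239.1, 105.0]
tcp_rot: [-1.767, 1.568, 2.308]
force: [-2.6, 5.4, 1.1]
width: 0.0
[ 502.70697709 -239.06470505  105.02416451]
```

View pics/s19z.png

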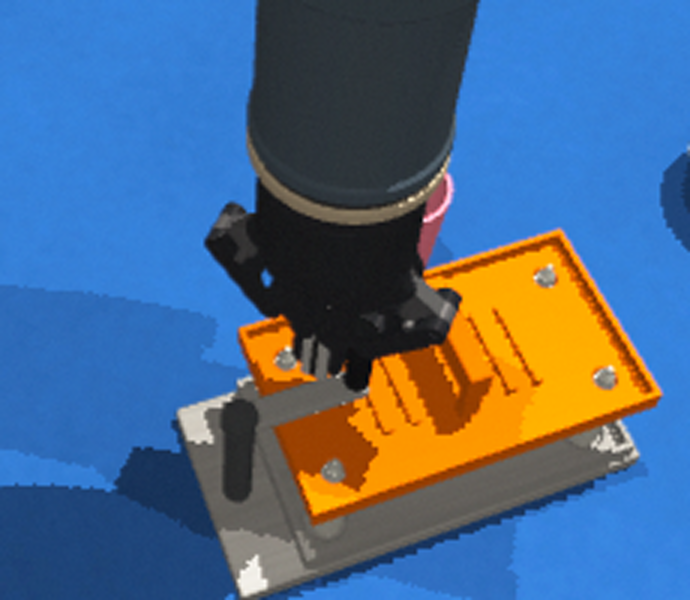

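View pics/s19s.png

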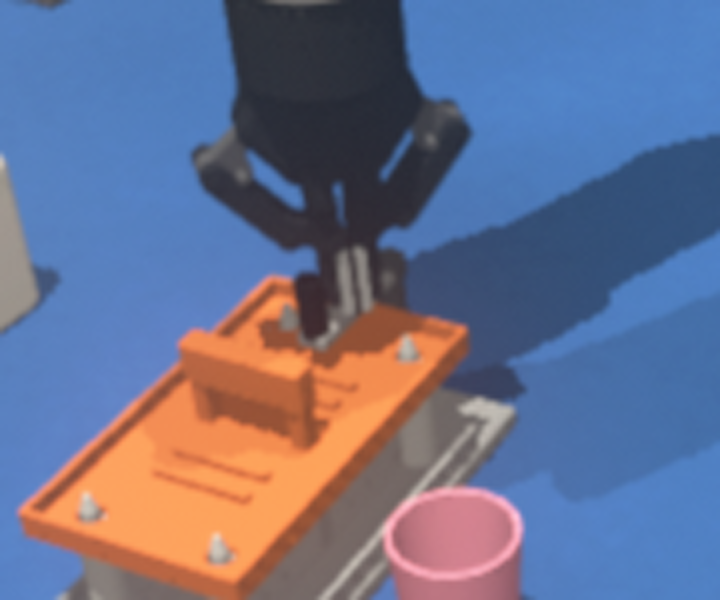

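```bash
python3 -m handwheel '[0,0.0007,0.0007,0,0.0, 0,0.0014,0.0014,0,0.0, 0,0.0014,0.0014,0,0.0]'
```

```text
time_s: 27.5
tool_pos: [502.5, -239.7, 104.9]
tcp_rot: [-1.796, 1.566, 2.28]
force: [-4.2, 9.9, 3.2]
width: -0.001
```

The force rises to 10 N with almost no motion, so the arm is on its stop. Backing off and checking.

```bash
python3 -m handwheel '[0,-0.004,-0.003,0,0.0, 0,-0.01,-0.008,0,0.0, 0,-0.016,-0.012,0,0.0, -0.03,-0.018,-0.014,0,0.0, -0.07,-0.018,-0.014,0,0.0, -0.11,-0.018,-0.03,0,0.0, -0.15,-0.018,-0.08,0,0.0, -0.16,-0.018,-0.13,0,0.0, -0.16,-0.018,-0.18,0,0.0, -0.16,-0.018,-0.2,0,0.0, -0.16,-0.018,-0.2,0,0.0]'
python3 - <<'E'
from h import *
f=grab('side');im=f['image'];save('s20z',cv2.resize(im[140:390,200:430],None,fx=2.4,fy=2.4,interpolation=2))
z=im[250:350,250:350];save('s20zz',cv2.resize(z,None,fx=6,fy=6,interpolation=2))
save('s20s',grab('scene')['image'])
E
```

```text
time_s: 28.88
tool_pos: [608.6, -69.7, 264.8]
tcp_rot: [-0.979, 1.57, 3.097]
force: [-0.4, -0.8, 0.1]
width: 0.002
```

View pics/s20z.png

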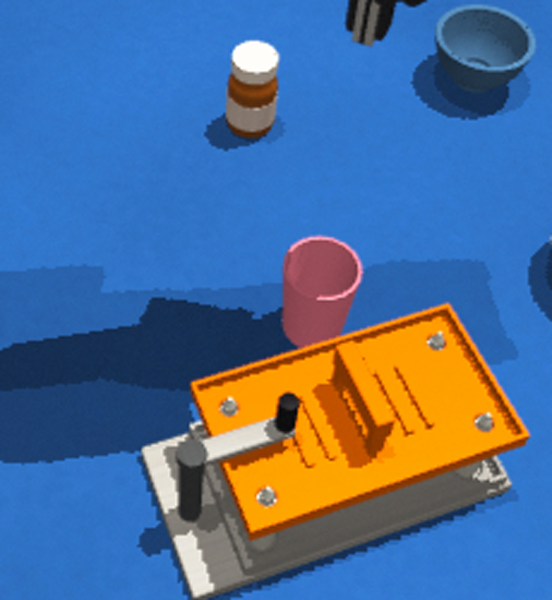

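View pics/s20zz.png

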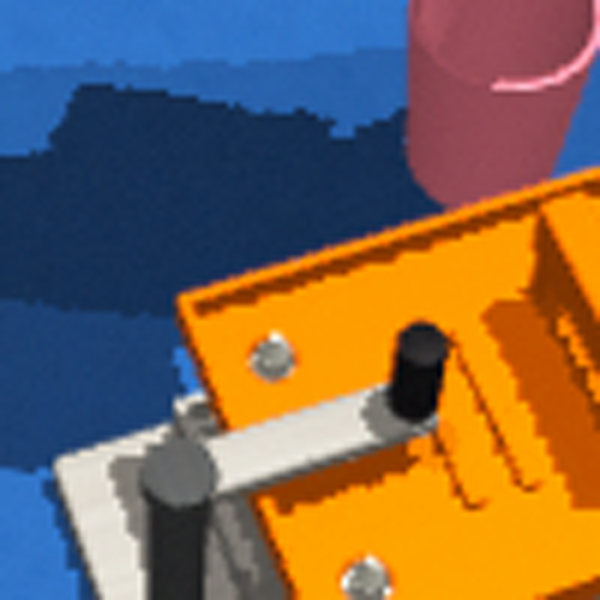

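View pics/s20s.png

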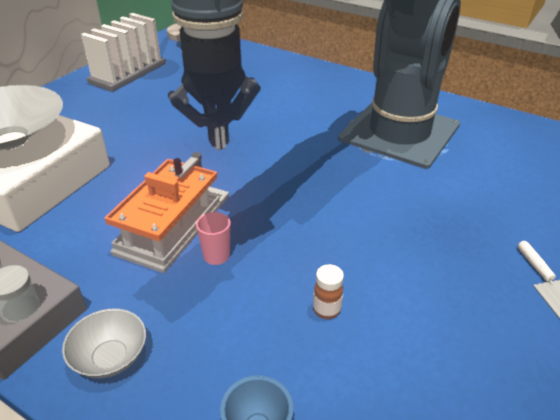

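```bash
python3 - <<'E'
from h import *
f=grab('side');c,th,P=posts(f)
Rr=np.array([[np.cos(th),-np.sin(th)],[np.sin(th),np.cos(th)]])
s=cast(f,(250+423.5/6-.5,250+344.5/6-.5),128)[:2];q=Rr.T@(s-c);v=q-[-120,0];print(q,np.hypot(*v),np.arctan2(v[1],v[0]))
E
```

```text
[-54.40322739  -0.4327177 ] 65.5981998341154 -0.006596535217790958
```

```bash
python3 - <<'E'
from bench import robot
print(robot.sign_off())
E
```

```text
the job is handed in; nothing more can be done
None
```

The rack is loaded and handed in at about 29 s of the 69 s allowed; the hand-in gives no verdict.

- **Steel tray:** I lowered it over all four posts onto the deck. Contact came at the expected height (TCP 33.1 mm, underside about 12 mm), with about 7 N upward on the tool before I let go.
- **Polymer tray:** I lowered it over the same posts onto the shoulders. Contact came with the underside at about 72 mm and about 9 N on the tool. Afterwards all four post tips showed through the holes and the tray looked level in both views.
- **Keeper:** I pushed it round until the force rose to about 10 N with almost no further movement. With the arm clear, the stub measured −0.4 mm off the closed line, an angle of −0.007 rad, so it is closed to within measuring error.
- **Cup and jar:** they look to be standing where they were, judged by eye in the last pictures, and the arm is clear of everything.

The wrist and side cameras disagreed by 2–3 mm. I aligned both trays over the posts from the side camera alone, comparing holes with posts in the same view. No final check failed.

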